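# Loosen the seed mill's wing nut of unknown thread

## Task

The small seed mill with the orange wing nut is due for cleaning, but nobody remembers which way its nut unscrews. Take hold of the orange nut, try it gently to find which way it gives without forcing the mill's drive, and loosen it that way by a good sixth of a turn (60 degrees or more), then let go. Leave the black nut of the other mill as it is.

Things in the scene. Friction and masses are not known exactly. Their poses are not given: they have to be found in the camera images.
- orange_grip (a point): Centre of the orange wing nut's bar, 149 mm above the table, on the upright axis it turns about. Bar: 78 mm along its own x, 14 mm wide (own y; 18 mm at the ends, over 20 mm out), 26 mm high (13 above and below). Grip it from above across its width. Under it a stem 22 mm wide, 16 long; the 116 mm steel chamber's top is 35 mm below the point; white base 150 mm square, 80 high, fixed.
- orange_nut (a joint): Orange nut's angle on its spindle, rad, 0 at the start, positive counter-clockwise from above. The thread may be right- or left-handed, differing each time: one way the nut turns easily (0.05 N m) for 80 degrees (1.4 rad) to a stop; the other way it is tight, stays within 0.05 of 0 and takes the spindle along.
- orange_spindle (a joint): Angle of the spring-centred spindle under the orange nut, rad, 0 at rest, positive counter-clockwise from above. Forcing the nut to its tight side or past its stop winds it up against 1 N m per rad; it springs back when let go. Over 0.6 rad (35 degrees) the drive is damaged; a trial of 15 degrees is harmless.
- black_nut (a joint): Angle of the like nut, in black, on the other, otherwise similar mill, rad, 0 at the start. To be left alone.

How it is judged (in metres and radians):
At the end, for the whole second after the job is handed in: The orange nut is turned at least 0.95 rad (54 degrees) from its start in the direction that gives, is at rest, and its spindle is back within 0.15 rad of its rest angle ((value of joint orange_nut above 0.95 rad or value of joint orange_nut below -0.95 rad) and velocity of joint orange_nut between -0.1 and 0.1 rad/s and value of joint orange_spindle between -0.15 and 0.15 rad); the robot touches nothing.
It fails at once if the orange mill's drive is forced: spindle wound up by more than 0.6 rad (35 degrees) either way (value of joint orange_spindle above 0.6 rad or value of joint orange_spindle below -0.6 rad).
It fails at once if the black nut is turned by more than 0.25 rad (value of joint black_nut above 0.25 rad or value of joint black_nut below -0.25 rad).
It also fails if it takes over 38 s, if anything falls off the work surface, if the arm or the gripper's body presses on something with over 40 N, if the wrist force passes 120 N, or if a joint passes its speed limit or range.

## Robot

A 7-joint arm with a two-finger parallel gripper is mounted at the origin on the work surface. World frame = base frame: x ahead of the robot, y to its left, z up, the work surface at z = 0. Lengths are in m, angles in degrees, forces in N, time in s.
With the tool pointing down it reaches from about 0.4 to 0.85 m from the base axis. Payload 4.5 kg.
Tool frame: the origin (TCP) lies midway between the tips of the shut fingers; the grasp point (between the pads) lies 19 mm behind it (pinch_z is the distance from the TCP to the grasp point, in m); z points along the fingers, y is the line along which they close (so a half turn about z gives the same grasp; the last joint's range is limited). The gripper opens to 88 mm and grips with 3 to 60 N. Pads are 18 mm wide; open, the fingers measure 123 mm over their backs; the gripper's body (75 mm by 187 mm) begins 45 mm behind the grasp point.
Start: joints at [-61.834, 39.483, -11.15, 89.685, 9.013, 51.709, -12.324], TCP at [0.276, 0.561, 0.239] pointing down, gripper open.
Joint ranges: [-172.22, 172.22], [-26.19, 119.32], [-84.43, 86.54], [7.71, 146.69], [-57.33, 237.33], [2.42, 119.75], [-152.13, 152.13]. Speed limits (degrees/s): [147.25, 147.25, 180, 180, 180, 180, 180].

## Interface

Orientations are given as a 3x3 rotation matrix whose columns are the frame's x, y, z axes.
In Python, from cell import state, camera, sign_off, pinch_z gives the robot as it stands.
- The arm moves only by the shell command python3 -m handwheel 'ROWS' [OPENING] [FORCE]. ROWS is a JSON object of lists of equal length, an entry for each row: "xyz": the shift along the tool's x, y, z in mm, a list of three; "turn": the turn, a rotation vector about the tool's x, y, z in rad, a list of three. A call has 1 to 20 rows; each row is the pose to reach, as a shift and turn from the pose commanded when the call began, along the tool's axes at that moment; what a row does not reach only later rows make up. A row lasts 1/8 s, in which the tool goes at most 62.5 mm and 10.7 degrees, less where a joint would pass 70% of its speed; a pose out of reach is approached as far as the arm can. A call with a gripper value outside its range is refused whole. OPENING is the finger opening in mm, from 0 to 88.1, set as the call begins (- or left out, the last holds). The fingers move at their own pace and stop on an object; FORCE is the grip in N (left out, the last holds). Time passes only in rows, so rows that repeat a pose let the fingers close. It gives the time, the measured TCP pose, the force, the opening and the grip force at its end, in the units of the state.
- state(): the state, without advancing time (a new reading comes with each control period).
- camera(name): name is "side" or "top"; returns a dict with "color" (420x560x3 uint8, red, green, blue), "intrinsics" (3x3 intrinsics, pixels), "dist_coeffs" ([k1, k2, p1, p2, k3] as OpenCV has them; the pictures are not rectified), "rvec" (rotation vector, rad) and "tvec" (3), from world to camera coordinates, as OpenCV has them. Camera axes: x right, y down, z forward; pixel columns grow to the right and rows downward; lengths in m; the calibration is good to about 2 mm. A picture is of the moment at which its call begins. There is no depth.
- sign_off(): hands the job in; it is judged then, once.
The state is a dict: "t": time; "joint_pos": joint angles; "qd": joint speeds; "joint_torque": joint torques, N m; "tool_pos": TCP position; "ee_rot": TCP orientation; "contact_force": force on the tool from outside, world axes, zero at the start; "torque": the same for the moment, N m; "grip_width": finger opening in m; "grip_force": force on a finger pad.
Only numpy, scipy, OpenCV 4.12 (cv2) and the standard library are available. Lean on these libraries where they do the work, as an engineer would, in place of code of your own. Each camera call takes 0.05 s, during which the arm holds its last target. There are 200 camera calls.

## Working session

There is one attempt and no reset: what is moved stays moved. The work goes in short steps, Python scripts to look and compute and a shell command to move; the robot and the scene stay as the last step left them, time stands still between calls to the robot, and variables do not carry over. Pictures are saved under pics/ and viewed, at most 10 in all, crops included, and the job is handed in when it is done.

```bash
mkdir -p pics
python3 - <<'E'
from cell import state,camera,pinch_z
import cv2
for n in("top","side"):
    c=camera(n); cv2.imwrite(f"pics/{n}0.png",c["color"][:,:,::-1])
s=state(); print(s["t"],s["tool_pos"],s["ee_rot"],s["grip_width"],pinch_z,s["contact_force"])
E
```

```text
0.1 [0.27601263 0.56009748 0.23799603] [[-8.97058403e-01  4.41911561e-01 -6.27359587e-04]
 [ 4.41911987e-01  8.97057044e-01 -1.56706615e-03]
 [-1.29727309e-04 -1.68298758e-03 -9.99998575e-01]] 0.08789902289120434 0.0187 [ 0.07141175  0.9008041  -0.93243264]
```

View pics/top0.png

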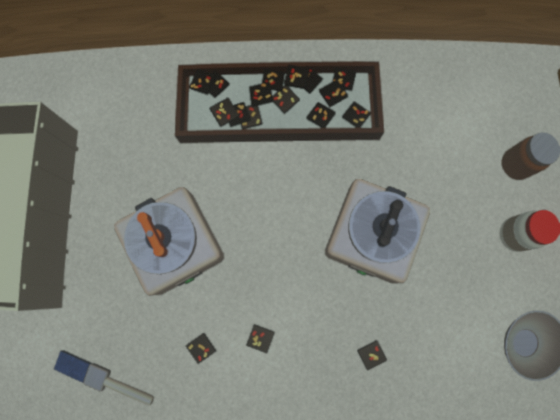

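View pics/side0.png

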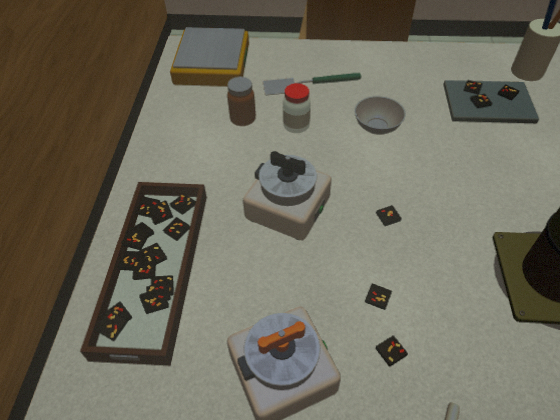

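The top view shows the orange bar running from about (144,216) to (160,252), with the black nut at (390,222). In the side view the orange bar runs from (260,345) to (303,328). I'll enlarge both.

Run:
```python
import cv2,numpy as np
a=cv2.imread("pics/top0.png")[195:275,110:215]; b=cv2.imread("pics/side0.png")[305:385,230:335]
r=lambda i:cv2.resize(i,None,fx=5.5,fy=5.5,interpolation=cv2.INTER_CUBIC)[:,:]
cv2.imwrite("pics/crop.png",cv2.resize(np.hstack([a,b]),None,fx=3.8,fy=3.8,interpolation=cv2.INTER_CUBIC))
from cell import camera
for n in("top","side"):
    c=camera(n); print(n)
    h=cv2.cvtColor(c["color"],cv2.COLOR_RGB2HSV)
    m=cv2.inRange(h,(3,150,90),(16,255,255))
    k,l,st,ce=cv2.connectedComponentsWithStats(m); j=1+np.argmax(st[1:,4]); print(st[j],ce[j])
    ctr=max(cv2.findContours((l==j).astype('u1'),0,2)[0],key=len); print(cv2.minAreaRect(ctr))
    K,d=c["intrinsics"],np.array(c["dist_coeffs"]);R=cv2.Rodrigues(np.array(c["rvec"]))[0];C=-R.T@np.ravel(c["tvec"]); print("cam",C)
    def back(p,z):
        u=cv2.undistortPoints(np.array([[p]],float),K,d).ravel(); v=R.T@np.r_[u,1]; return C+v*(z-C[2])/v[2]
    print(back(ce[j],.149),back(ce[j],.162))
    bx=cv2.boxPoints(cv2.minAreaRect(ctr)); print([back(p,.155)[:2].round(4) for p in bx])
```

```text
top
[149 234  15  21 156] [156.16666667 245.24358974]
((155.90000915527344, 244.80003356933594), (21.0190372467041, 8.9442720413208), 63.43495178222656)
cam [0.44862454 0.0152293  0.83040052]
[0.51950553 0.21946601 0.149     ] [0.51815324 0.21556951 0.162     ]
[array([0.5315, 0.2324]), array([0.5376, 0.2197]), array([0.5078, 0.204 ]), array([0.5017, 0.2166])]
side
[258 322  47  26 371] [280.77088949 334.54447439]
((280.81536865234375, 334.0815124511719), (9.848821640014648, 48.94810485839844), 66.19405364990234)
cam [0.50630637 0.5491213  0.85629308]
[0.53493315 0.22162597 0.149     ] [0.53440699 0.22764531 0.162     ]
[array([0.5713, 0.2343]), array([0.5042, 0.1979]), array([0.4975, 0.2128]), array([0.564 , 0.2483])]
```

View pics/crop.png

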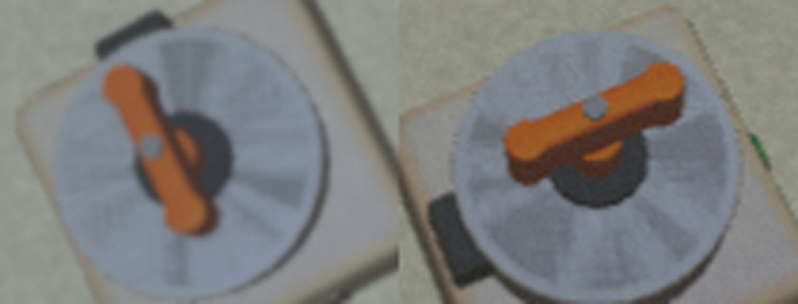

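The crop shows the top-face end circles and the grey pin. In the top image the ends are at about (142.1,216.8) and (159.5,251.3) and the pin at (149.7,233.7). In the side image the ends are at (262.9,341.6) and (299.2,326.1) and the pin at (281.8,333.4).

```bash
cat > geo.py <<'E'
import cv2,numpy as np
from cell import camera,state
def ray(n):
    c=camera(n);K,d=c["intrinsics"],np.array(c["dist_coeffs"]);R=cv2.Rodrigues(np.array(c["rvec"]))[0];C=-R.T@np.ravel(c["tvec"])
    def back(p,z):
        u=cv2.undistortPoints(np.array([[p]],float),K,d).ravel(); v=R.T@np.r_[u,1]; return C+v*(z-C[2])/v[2]
    return back
E
python3 - <<'E'
from geo import *
P={"top":[(142.1,216.8),(159.5,251.3),(149.7,233.7)],"side":[(262.9,341.6),(299.2,326.1),(281.8,333.4)]}
for n in P:
    b=ray(n); q=[b(np.array(p)-.37,.162) for p in P[n]]; e=q[0]-q[1]
    print(n,np.round(q,4).tolist(),"mid",(q[0]+q[1])[:2]/2,"len",np.hypot(*e[:2]),"ang",np.degrees(np.arctan2(e[1],e[0])))
s=state();R=s["ee_rot"]; print("toolx ang",np.degrees(np.arctan2(R[1,0],R[0,0])),s["joint_pos"],s["t"])
E
```

```text
top [[0.5639, 0.24, 0.162], [0.5093, 0.2107, 0.162], [0.537, 0.227, 0.162]] mid [0.53659425 0.22535297] len 0.06206614630385451 ang 28.227151968851974
side [[0.5612, 0.2398, 0.162], [0.5075, 0.2117, 0.162], [0.5336, 0.2251, 0.162]] mid [0.53436486 0.22577037] len 0.060571241583422385 ang 27.62381832958209
toolx ang 153.7704173661813 [-61.83107815  39.5010835  -11.15081337  89.70138973   9.01173754
  51.70978104 -12.32512994] 0.3
```

Both cameras agree. The bar centre is at (0.5355, 0.2258), the end centres are 61 mm apart (60 expected), and the bar lies at 28°. The stem is wider than the bar, so the TCP has to stay above 0.137. I'll move to hover over the nut, turning +2.196 rad about tool z.

```bash
python3 -m handwheel '{"xyz":[[-27,-13,-10],[-54,-26,-20],[-82,-40,-20],[-109,-53,-20],[-136,-66,-20],[-163,-79,-20],[-190,-93,-20],[-218,-106,-20],[-245,-119,-20],[-272,-132,-20],[-299,-146,-20],[-326,-159,-20],[-354,-172,-20],[-380.6,-185.2,-20],[-380.6,-185.2,-20],[-380.6,-185.2,-20],[-380.6,-185.2,-20]],"turn":[[0,0,0.157],[0,0,0.314],[0,0,0.471],[0,0,0.628],[0,0,0.785],[0,0,0.942],[0,0,1.1],[0,0,1.255],[0,0,1.41],[0,0,1.57],[0,0,1.725],[0,0,1.88],[0,0,2.04],[0,0,2.196],[0,0,2.196],[0,0,2.196],[0,0,2.196]]}' 60 20
python3 - <<'E'
from geo import *
s=state();R=s["ee_rot"];print(np.degrees(np.arctan2(R[1,0],R[0,0])),np.array(s["joint_pos"]).round(1),R.round(4).tolist())
d=np.array([.5355,.2258,.141])-s["tool_pos"];print("shift tool mm",R.T@d*1000)
for n in("top","side"): cv2.imwrite(f"pics/{n}1.png",camera(n)["color"][:,:,::-1])
a=cv2.imread("pics/side1.png")[220:420,150:400];cv2.imwrite("pics/c1.png",cv2.resize(a,None,fx=3,fy=3,interpolation=cv2.INTER_CUBIC))
E
```

```text
t: 2.42
tool_pos: [0.5349, 0.2279, 0.2586]
ee_rot: [[0.882, 0.472, -0.001], [0.472, -0.882, 0.001], [-0.0, -0.001, -1.0]]
contact_force: [0.0, 0.5, -0.2]
grip_width: 0.06
grip_force: 0.0
28.142989110758702 [-40.9  36.5  23.2  97.2 -17.9  50.  -72.1] [[0.8818, 0.4717, -0.001], [0.4717, -0.8818, 0.001], [-0.0004, -0.0014, -1.0]]
shift tool mm [ -0.37161696   2.2920962  117.57440518]
```

View pics/c1.png

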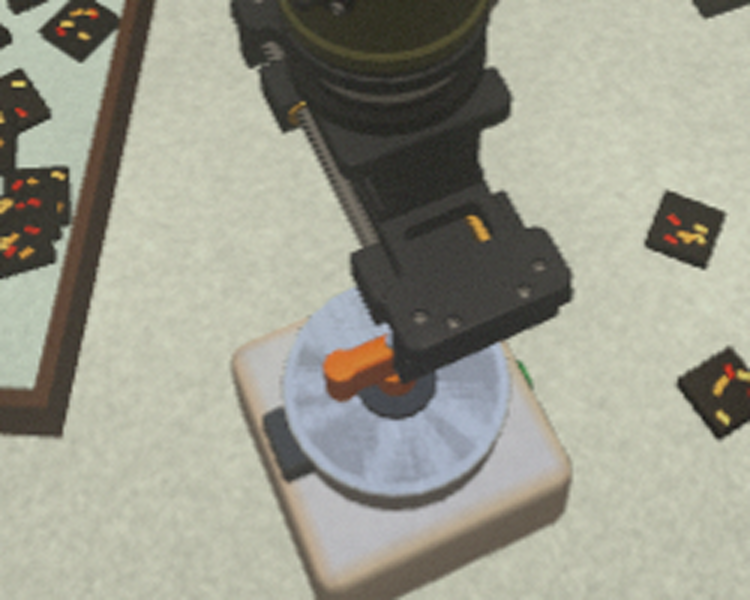

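The open gripper sits above the nut, aligned with the bar (orange bar at (360,365) in the crop). Next I'll descend to TCP z of about 0.141 and close gently.

```bash
python3 -m handwheel '{"xyz":[[-0.4,2.3,15],[-0.4,2.3,35],[-0.4,2.3,55],[-0.4,2.3,75],[-0.4,2.3,90],[-0.4,2.3,102],[-0.4,2.3,112],[-0.4,2.3,117.5],[-0.4,2.3,117.5],[-0.4,2.3,117.5]],"turn":[[0,0,0],[0,0,0],[0,0,0],[0,0,0],[0,0,0],[0,0,0],[0,0,0],[0,0,0],[0,0,0],[0,0,0]]}' 60
python3 -m handwheel '{"xyz":[[0,0,0],[0,0,0],[0,0,0],[0,0,0],[0,0,0],[0,0,0],[0,0,0],[0,0,0]],"turn":[[0,0,0],[0,0,0],[0,0,0],[0,0,0],[0,0,0],[0,0,0],[0,0,0],[0,0,0]]}' 0 20
python3 -c "
from cell import state
s=state();print(s['torque'],s['contact_force'],s['joint_pos'])"
```

```text
t: 3.78
tool_pos: [0.5369, 0.2242, 0.1417]
ee_rot: [[0.883, 0.469, 0.001], [0.469, -0.883, 0.0], [0.001, 0.0, -1.0]]
contact_force: [0.5, 0.4, -0.3]
grip_width: 0.0601
grip_force: 0.0
t: 4.78
tool_pos: [0.5354, 0.2262, 0.1412]
ee_rot: [[0.883, 0.47, -0.002], [0.47, -0.883, 0.002], [-0.0, -0.003, -1.0]]
contact_force: [-2.8, 4.6, 2.2]
grip_width: 0.0136
grip_force: 20.0
[ 0.96249765  0.7766088  -0.02041296] [-2.82535607  4.64593549  2.15373544] [-37.50508964  45.18417733  17.84548688 103.3216178  -22.55311581
  35.05568543 -67.88586349]
```

The nut is gripped at 13.6 mm, against a 14 mm bar. Now a gentle trial of about 12° clockwise.

```bash
python3 -m handwheel '{"xyz":[[0,0,0],[0,0,0]],"turn":[[0,0,0.04],[0,0,0.08]]}' 0 20 >/dev/null; python3 -c "
from cell import state
s=state();print(s['torque'],s['contact_force'])"
python3 -m handwheel '{"xyz":[[0,0,0],[0,0,0],[0,0,0],[0,0,0],[0,0,0],[0,0,0]],"turn":[[0,0,0.04],[0,0,0.08],[0,0,0.12],[0,0,0.12],[0,0,0.12],[0,0,0.12]]}' 0 20; python3 -c "
from cell import state
s=state();print(s['torque'],s['contact_force'])"
```

```text
[0.99311304 0.74916974 0.07709288] [-3.13851713  5.39879295  2.5189276 ]
t: 5.78
tool_pos: [0.5354, 0.2262, 0.1412]
ee_rot: [[0.958, 0.286, -0.002], [0.286, -0.958, 0.002], [-0.001, -0.003, -1.0]]
contact_force: [-2.5, 5.6, 2.2]
grip_width: 0.0138
grip_force: 20.0
[0.89889253 0.77089112 0.01939452] [-2.46268023  5.63549115  2.22385583]
```

At 0.2 rad clockwise the torque has only changed by about 0.04 N·m, where a wound spindle would show about 0.2. I'll check a little further before committing.

```bash
python3 -m handwheel '{"xyz":[[0,0,0],[0,0,0],[0,0,0],[0,0,0]],"turn":[[0,0,0.05],[0,0,0.1],[0,0,0.1],[0,0,0.1]]}' 0 20
python3 - <<'E'
from geo import *
s=state();print(s['torque'],s['contact_force'],s['joint_pos'])
a=camera("side")["color"][280:420,210:370,::-1];cv2.imwrite("pics/c2.png",cv2.resize(a,None,fx=4,fy=4,interpolation=cv2.INTER_CUBIC))
E
```

```text
t: 6.28
tool_pos: [0.5354, 0.2262, 0.1412]
ee_rot: [[0.982, 0.189, -0.002], [0.189, -0.982, 0.002], [-0.001, -0.003, -1.0]]
contact_force: [-3.1, 3.8, 3.0]
grip_width: 0.0136
grip_force: 20.0
[0.91680096 0.7549525  0.08226554] [-3.09896733  3.76463677  2.97861074] [-40.10111488  46.00421116  22.62236599 103.45310142 -28.20921321
  36.26366582 -79.68191217]
```

View pics/c2.png

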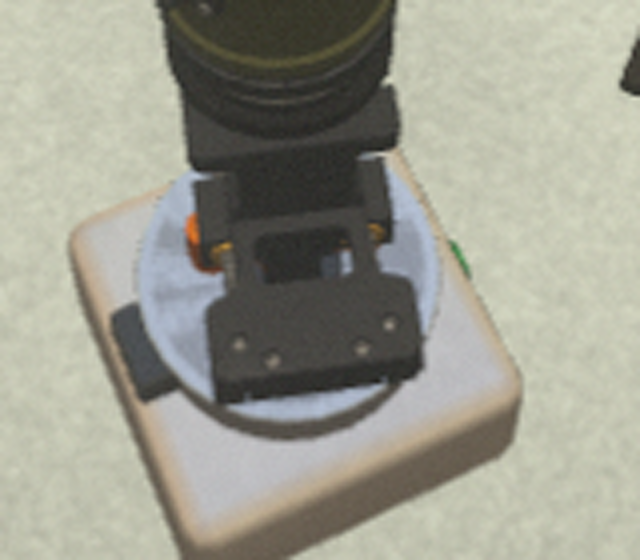

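The nut has turned with the gripper (orange end now at (205,240) in the crop), and the torque of 0.08 N·m is well below the 0.3 a wound spindle would give. Clockwise is the loosening direction. I'll continue to about 1.2 rad, checking the torque on the way.

```bash
python3 -m handwheel '{"xyz":[[0,0,0],[0,0,0],[0,0,0],[0,0,0],[0,0,0],[0,0,0]],"turn":[[0,0,0.08],[0,0,0.16],[0,0,0.24],[0,0,0.3],[0,0,0.3],[0,0,0.3]]}' 0 20; python3 -c "
from cell import state
s=state();print(s['torque'],s['joint_pos'])"
```

```text
t: 7.08
tool_pos: [0.5354, 0.2261, 0.1412]
ee_rot: [[0.994, -0.11, -0.002], [-0.11, -0.994, 0.002], [-0.002, -0.002, -1.0]]
contact_force: [-2.5, 5.1, 2.4]
grip_width: 0.0138
grip_force: 20.0
[0.98383219 0.73081694 0.05481403] [-42.62844089  47.01123766  27.42424427 103.58296571 -33.64772508
  37.82188144 -91.70890687]
```

```bash
python3 -m handwheel '{"xyz":[[0,0,0],[0,0,0],[0,0,0],[0,0,0],[0,0,0],[0,0,0],[0,0,0],[0,0,0],[0,0,0],[0,0,0]],"turn":[[0,0,0.08],[0,0,0.16],[0,0,0.24],[0,0,0.32],[0,0,0.4],[0,0,0.48],[0,0,0.56],[0,0,0.62],[0,0,0.62],[0,0,0.62]]}' 0 20; python3 -c "
from cell import state
s=state();print(s['torque'],s['joint_pos'])"
```

```text
t: 8.32
tool_pos: [0.5354, 0.2261, 0.1412]
ee_rot: [[0.745, -0.667, -0.002], [-0.667, -0.745, 0.003], [-0.003, -0.0, -1.0]]
contact_force: [-2.6, 5.6, 3.3]
grip_width: 0.0135
grip_force: 20.0
[0.95012687 0.76464461 0.07765341] [ -47.49692726   49.69175494   37.27251326  103.83502206  -43.88481188
   42.09845245 -117.57732178]
```

The bar is at -41.8°, so it has turned about 70° with low torque throughout. Now I'll open, let it settle, and retract straight up.

```bash
python3 -m handwheel '{"xyz":[[0,0,0],[0,0,0],[0,0,0],[0,0,0],[0,0,0],[0,0,0]],"turn":[[0,0,0],[0,0,0],[0,0,0],[0,0,0],[0,0,0],[0,0,0]]}' 60 20
python3 -m handwheel '{"xyz":[[0,0,-5],[0,0,-15],[0,0,-30],[0,0,-50],[0,0,-75],[0,0,-100],[0,0,-130],[0,0,-150],[0,-50,-150],[0,-100,-150],[0,-140,-150],[0,-140,-150],[0,-140,-150]],"turn":[[0,0,0],[0,0,0],[0,0,0],[0,0,0],[0,0,0],[0,0,0],[0,0,0],[0,0,0],[0,0,0],[0,0,0],[0,0,0],[0,0,0],[0,0,0]]}' 60 20
python3 - <<'E'
from geo import *
a=camera("side")["color"];b=camera("top")["color"]
cv2.imwrite("pics/c3.png",cv2.resize(np.hstack([a[280:420,200:360],b[160:300,80:240]])[:,:,::-1],None,fx=2.4,fy=2.4,interpolation=cv2.INTER_CUBIC))
E
```

```text
t: 9.07
tool_pos: [0.5365, 0.2241, 0.1412]
ee_rot: [[0.744, -0.669, 0.0], [-0.669, -0.744, 0.0], [0.0, -0.0, -1.0]]
contact_force: [0.0, -0.6, 0.7]
grip_width: 0.0602
grip_force: 0.0
t: 10.7
tool_pos: [0.6298, 0.3269, 0.2919]
ee_rot: [[0.743, -0.67, 0.0], [-0.67, -0.743, -0.001], [0.001, 0.001, -1.0]]
contact_force: [-0.3, -0.6, -0.7]
grip_width: 0.0602
grip_force: 0.0
```

View pics/c3.png

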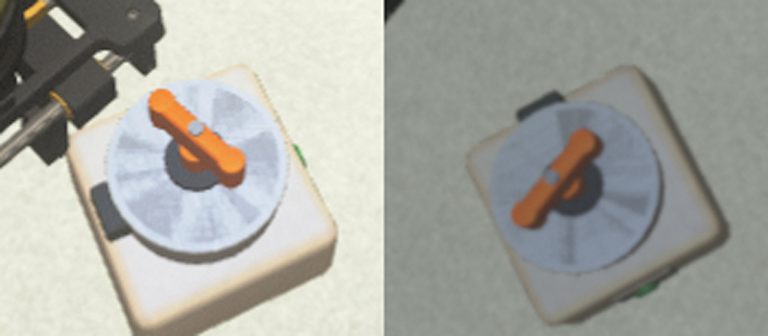

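The nut stayed turned: in the top crop its ends are at (583,143) and (527,216), about -38°, against +28° at the start. That is roughly 66°, and the gripper is clear.

Run:
```python
from geo import *
b=ray("top");q=[b(np.array(p)/2.4+[80-160,160],.162) for p in((583,143),(527,216))];e=q[0]-q[1]
a=np.degrees(np.arctan2(e[1],e[0]));print(a,np.hypot(*e[:2]),"turned",28-a)
if 28-a>60:
    from cell import sign_off; print(sign_off())
```

```text
-37.4239321652087 0.05927968676757446 turned 65.4239321652087
the job is handed in; nothing more can be done
None
```

The orange nut gives clockwise seen from above. I loosened it about 65° (measured in the top camera image), let go and backed clear. The wrist torque stayed under 0.1 N·m at every check, so the drive was not forced; the black nut was left alone, and the job is handed in.

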